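Register the die in the tartlet press and close the press

TASK

Fit the loose aluminium die to the tartlet press: set it flat on the press bed and push it gently home under the head until it is flush against both the rear stop and the left stop. Only then pull the lever all the way down so that the guide pins enter the die's holes and the head closes, and leave it down. Do not ram the stops, and leave the wooden mould, the jar and the wooden stamp where they are.

Things in the scene. Friction and masses are not known exactly. Their poses are not given: they have to be found in the camera images.
- die_centre (a point): Centre (half-way up) of the loose die: plain aluminium block, 112 (its x) x 60 (its y) x 24 mm high, 0.3 to 0.55 kg; in its top one round fluted cavity, 44 mm wide, 14 mm deep, and two 13 mm guide holes right through, at x = +42 and -42 mm. The same turned half round: either end may go to the back. Starts flat on the table, cavity up, left or right of the press. z up.
- nest (a point): Where the die's centre is when it lies on the press bed against both stops: 12 mm above the bed. Axes of the press: x from its open front to the rear, y to its left, z up. The flat steel bed, 30 mm above the table, spans x -185 to +68, y -79 to +71 mm: there is room to set the die down in front of the head first. Fixed; place and yaw differ from run to run.
- stops: The two steel stop bars, rigid, 14 mm high, screwed to the bed; origin under the nest point, same axes. The rear stop's face is at x = +56 mm (y -34 to +30). The left stop is a long guide whose face is at y = +30 mm; it reaches forward from under the head (x = +46) to x = -154 mm. Right and front are open. Sliding the die takes about 3 to 10 N. The die must not bear on the stops with over 45 N.
- head_edge (a point): Middle of the lower front edge of the press's fixed head, at x = -70, z = +123 mm from the nest; same axes. The head spans y -33 to +33, up to z = +205 mm, back to the column; the ram hangs under it, so lower the die onto the bed wholly in front (x < -70). No upright gripper fits at the die once it is home: reach in from the front leaning back 30 to 45 degrees, fingers down and rearward.
- lever (a joint): Angle of the press lever, rad: 0 with the lever fully up (30 degrees above level, pointing to the front), about 1.22 fully down (40 degrees below level). It is stiff with friction, stays where it is left and takes some 2 to 6 N at the ball. It may start up to 0.1 rad below the top.
- ram (a joint): How far the ram has come down, m: 0 up, 0.048 fully down; geared to the lever, 0.0393 m per rad. The ram plate spans x -56 to +56, y -30 to +30 mm about the nest, its underside at z = +70 mm when up; its two 10 mm pins (tapered tips, at x = +42 and -42 mm) reach down to z = +40 mm and meet the top of a die that is not in place after 28 mm.
- lever_ball (a point): Centre of the black ball (34 mm diameter) on the end of the lever, on the left of the press and ahead of its head. It moves on a circle of 160 mm radius in an upright plane along the press's x axis, from 285 mm above the table (lever up) down to 102 mm (lever down); push it down from above.
- lever_axis (a point): Centre of that circle, in the plane of the ball, 205 mm above the table: at x = +50, y = +115, z = +163 mm from the nest.
- wooden_mould: Bystander: wooden hand mould with handle, 72 x 195 x 30 mm, lying on the table left or right of the press, on the side where the die is not; origin under its middle. Leave it.
- jar: Bystander: small glass jar with a pale lid, 59 mm wide, 64 mm high, behind and to the right of the press; origin under its middle. Leave it.
- wooden_stamp: Bystander: wooden cake stamp standing on its square face, 36 x 36 mm, 74 mm high, behind and to the left of the press; origin under its middle. Leave it.

How it is judged:
On the way, in this order (a step that is already met when the one before it is completed fails the run):
1. the die lies on the bed, flush against both stops, with the head still up (x of die_centre in the frame of nest between -0.0025 and 0.0025 m and y of die_centre in the frame of nest between -0.0025 and 0.0025 m and z of die_centre in the frame of nest between -0.003 and 0.003 m and angle between the x axis of die_centre and the x axis of nest, either way round below 0.04 rad and angle between die_centre's own z axis and vertical below 0.04 rad and value of joint ram below 0.012 m), for 0.2 s.
2. the lever is all the way down, the pins in the die's holes (x of die_centre in the frame of nest between -0.0025 and 0.0025 m and y of die_centre in the frame of nest between -0.0025 and 0.0025 m and z of die_centre in the frame of nest between -0.003 and 0.003 m and angle between the x axis of die_centre and the x axis of nest, either way round below 0.04 rad and angle between die_centre's own z axis and vertical below 0.04 rad and value of joint ram above 0.044 m), for 0.2 s.
At the end, for the whole second after the job is handed in: The die lies flat on the bed, its centre within 2.5 mm of the nest along both axes and square within 0.04 rad, the ram is at least 44 mm down (of 48), everything at rest (all of step 2 and linear speed of die below 0.01 m/s); the robot touches nothing.
It fails at once if the die is rammed against the stops (over 45 N) (contact force between stops and die above 45 N).
It fails at once if the wooden mould is disturbed (moved over 20 mm) (distance of wooden_mould from where it was at the start of the episode above 0.02 m).
It fails at once if the jar is disturbed (moved over 20 mm) (distance of jar from where it was at the start of the episode above 0.02 m).
It fails at once if the wooden stamp is disturbed (moved over 20 mm) (distance of wooden_stamp from where it was at the start of the episode above 0.02 m).
It also fails if it takes over 72 s, if anything falls off the work surface, if the arm or the gripper's body presses on something with over 40 N, if the wrist force passes 120 N, or if a joint passes its speed limit or range.

ROBOT

A 6-joint arm with a two-finger parallel gripper is mounted at the origin on a cart in front of the work surface, level with it; the furniture and walls round the work are solid. World frame = base frame: x ahead of the robot, y to its left, z up, the work surface at z = 0. Lengths are in m, angles in rad, forces in N, time in s.
With the tool pointing down it reaches from about 0.375 to 0.9 m from the base axis. Payload 3.1 kg.
Tool frame: the origin (TCP) lies midway between the tips of the shut fingers; the grasp point (between the pads) lies 19 mm behind it; z points along the fingers, y is the line along which they close (so a half turn about z gives the same grasp; the last joint's range is limited). The gripper opens to 85 mm and grips with 20 to 120 N. Pads are 22 mm wide; open, the fingers measure 114 mm over their backs; the gripper's body (76 mm by 85 mm) begins 54 mm behind the grasp point. The pads swing forward as they close: fully open they stand 13 mm farther back than shut.
Start: joints at [-1.296, 0.527, 1.433, -0, 1.181, -0.178], TCP at [0.273, -0.562, 0.231] pointing down, gripper open.
Joint ranges: [-3.08, 3.08], [-0.75, 2.2], [0.22, 2.44], [-1.43, 4.57], [0, 2.65], [-2.85, 2.85]. Speed limits (rad/s): [2.79, 2.79, 3.14, 3.14, 3.14, 3.14].

INTERFACE

Orientations are given as a rotation vector (axis times angle).
In Python, from workcell import arm gives the robot as it stands. The module is installed in compiled form; this text tells all that it offers.
- The arm moves only by the shell command python3 -m jog 'ROWS'. ROWS is JSON, one flat list of numbers, 5 for each row, row after row: the finger opening in m, from 0 to 0.0854, then the shift along the tool's x, y, z in m, then the turn about the tool's z in degrees. A call has 1 to 20 rows; each row is the pose to reach, as a shift and turn from the pose commanded when the call began, along the tool's axes at that moment; what a row does not reach only later rows make up. A row lasts 1/12 s, in which the tool goes at most 41.7 mm and 7.16 degrees, less where a joint would pass 70% of its speed; a pose out of reach is approached as far as the arm can. A call with a gripper value outside its range is refused whole. The fingers move at their own pace and stop on an object; the grip force is fixed at half the most. Time passes only in rows, so rows that repeat a pose let the fingers close. It gives the time, the measured TCP pose, the force, the opening and the grip force at its end, in the units of the state.
- arm.read_state(): the state, without advancing time (a new reading comes with each control period).
- arm.grab_frame(name): name is "side" or "top" or "wrist"; returns a dict with "img" (480x640x3 uint8, red, green, blue), "z_map" (480x640 float32, m along the optical axis (not along the pixel's ray), 0 where there is no reading), "fov_y" (degrees; the focal length in pixels is half the picture's height over the tangent of half this angle, whatever the lens; pixels are square), "cx", "cy" (the principal point, pixels), "R" (3x3) and "t" (3): a world point X has camera coordinates R X + t. Camera axes: x right, y down, z forward; pixel columns grow to the right and rows downward; lengths in m; the calibration is good to about 2 mm. A picture is of the moment at which its call begins.
- arm.close_job(): hands the job in; it is judged then, once.
Trained networks look in a picture, given as the dict that the camera call returned (one of the last four; its "shot" number tells which), for a name from the list of things; names that differ only in an ending like _2 or _b are one class to them, and where a whole thing is asked for, a point or a joint stands for the part that bears it (a point fixed in the world has none). Each returns a list of dicts, best first, with "conf" (0 to 1); they miss things now and then, are a little off and sometimes report something else, mostly with a low value. They report only what shows in the picture. A call takes as long as a camera call.
- arm.cut_out(picture, target): "pixels" (480x640 bool, what is visible of it) and "extent" ([left, top, width, height] as shares, 0 to 1, of the picture: columns of its width, rows of its height, round what is visible of it).
- arm.tip_of(picture, target): "location" ([column, row] as shares, 0 to 1, of the picture: columns of its width, rows of its height: a listed point, or the origin of a listed thing).
The state is a dict: "time": time; "q": joint angles; "qvel": joint speeds; "effort": joint torques, N m; "eef_pos": TCP position; "tcp_rot": TCP orientation; "ft_force": force on the tool from outside, world axes, zero at the start; "torque": the same for the moment, N m; "finger_gap": finger opening in m; "grip_force": force on a finger pad.
Only numpy, scipy, OpenCV 4.12 (cv2) and the standard library are available. Lean on these libraries where they do the work, as an engineer would, in place of code of your own. Each camera call takes 0.05 s, during which the arm holds its last target. There are 200 camera calls.

## Working session

There is one attempt and no reset: what is moved stays moved. The work goes in short steps, Python scripts to look and compute and a shell command to move; the robot and the scene stay as the last step left them, time stands still between calls to the robot, and variables do not carry over. Pictures are saved under pics/ and viewed, at most 10 in all, crops included, and the job is handed in when it is done.

```bash
mkdir -p pics; cat > h.py <<'E'
import numpy as np, cv2
from workcell import arm
from scipy.spatial.transform import Rotation as Ro
def K(p): return 240/np.tan(np.radians(p["fov_y"]/2))
def W(p,u,v,z):
    f=K(p); c=np.stack([(u-p["cx"])/f*z,(v-p["cy"])/f*z,z*np.ones_like(u,float)],-1)
    return (c-p["t"])@p["R"]
def onplane(p,u,v,h):
    a=W(p,np.array(u,float),np.array(v,float),1.0); o=-p["R"].T@p["t"]; d=a-o
    return o+d*(h-o[2])/d[2]
def cloud(p,m=None):
    v,u=np.nonzero((p["z_map"]>0)&(m if m is not None else True)); return W(p,u,v,p["z_map"][v,u]),u,v
def save(p,n,crop=None):
    im=p["img"][...,::-1]
    if crop: l,t,r,b,s=crop; im=cv2.resize(im[t:b,l:r],None,fx=s,fy=s,interpolation=cv2.INTER_CUBIC)
    cv2.imwrite("pics/"+n,im)
E
python3 - <<'E'
from h import *
ps={n:arm.grab_frame(n) for n in("top","side")}
for n,p in ps.items():
    save(p,n+"0.png"); print(n,"cam at",-p["R"].T@p["t"],"fwd",p["R"][2])
    for t in["die_centre","nest","head_edge","lever_ball","lever_axis","wooden_mould","jar","wooden_stamp"]:
        r=arm.tip_of(p,t)
        for q in r[:1]:
            u,v=q["location"][0]*640,q["location"][1]*480; z=p["z_map"][min(int(v),479),min(int(u),639)]
            print(t,round(q["conf"],2),round(u),round(v),W(p,np.array(u),np.array(v),z).round(4))
cv2.imwrite("pics/both.png",cv2.resize(np.hstack([ps["top"]["img"],ps["side"]["img"]])[...,::-1],(800,300)))
print(arm.read_state())
E
```

```text
top cam at [ 0.33899159 -0.05141645  1.36909444] fwd [ 0.19179948  0.06401207 -0.97934438]
die_centre 0.58 205 221 [0.5444 0.3794 0.0099]
nest 0.93 326 225 [0.5955 0.0196 0.2522]
head_edge 0.62 325 240 [0.5686 0.0122 0.2057]
lever_ball 0.87 274 234 [0.5266 0.1264 0.2893]
lever_axis 0.38 266 201 [0.6587 0.225  0.0234]
wooden_mould 0.6 412 301 [ 0.5144 -0.2675  0.0334]
jar 0.71 407 252 [ 0.6402 -0.2107  0.0613]
wooden_stamp 0.42 268 200 [0.6652 0.2206 0.0244]
side cam at [0.24369593 0.87645512 0.7586924 ] fwd [ 0.32495694 -0.7814391  -0.53268746]
die_centre 0.82 268 408 [0.5525 0.3863 0.0108]
head_edge 0.57 327 252 [ 0.652  -0.1841  0.0115]
lever_ball 0.75 324 235 [0.2437 0.8765 0.7587]
lever_axis 0.83 262 250 [0.7314 0.0661 0.1458]
wooden_mould 0.89 376 248 [ 0.5151 -0.2341  0.0286]
jar 0.61 329 249 [ 0.65   -0.188   0.0174]
wooden_stamp 0.59 255 342 [0.6594 0.2456 0.0214]
{'time': 0.9, 'q': array([-1.29652478e+00,  5.27450873e-01,  1.43267374e+00,  1.58473103e-05,
        1.18141187e+00, -1.78495351e-01]), 'qvel': array([-0.00119731,  0.00185866, -0.00278802, -0.00106247, -0.00120798,
       -0.00124514]), 'effort': array([ 2.28136510e-04, -4.42302203e+01, -1.78424746e+01, -1.08520053e-04,
        7.22547502e-04,  1.13718070e-06]), 'eef_pos': array([ 0.27344017, -0.56200019,  0.23134899]), 'tcp_rot': array([3.06138153e+00, 7.05123668e-01, 2.72268823e-05]), 'ft_force': array([-0.10961179,  0.37060994,  0.0912545 ]), 'torque': array([-0.0145167 ,  0.00496909, -0.01301346]), 'grip_force': 0.0, 'finger_gap': 0.08522537491090519}
```

View pics/top0.png

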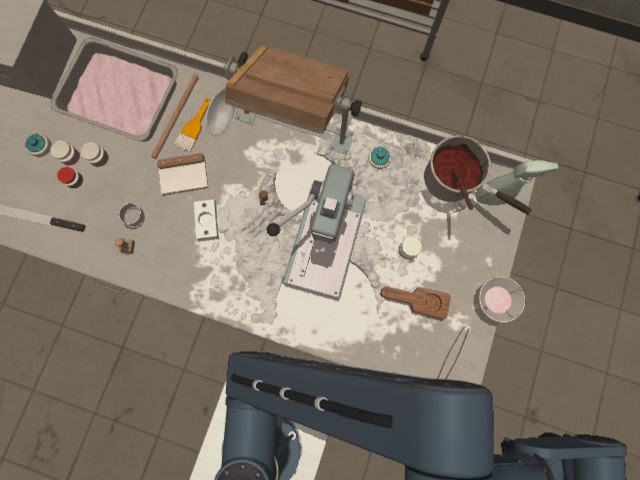

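View pics/side0.png

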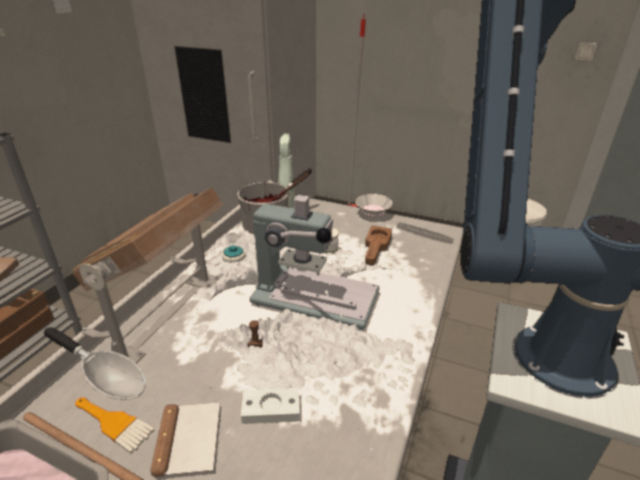

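```bash
cat > loc.py <<'E'
from h import *
def die(p,z0=0.024,src=None):
    c=arm.cut_out(p,"die_centre")
    m=c[0]["pixels"]; k=cv2.findContours(m.astype(np.uint8),0,1)[0]; k=max(k,key=cv2.contourArea)[:,0]
    X=onplane(p,k[:,0],k[:,1],z0)[:,:2]; r=cv2.minAreaRect((X*1000).astype(np.float32)); return c[0]["conf"],r
E
python3 - <<'E'
from loc import *
p=arm.grab_frame("top")
print("die",die(p))
X,u,v=cloud(p)
near=(abs(X[:,0]-.56)<.22)&(abs(X[:,1]-.0)<.2)
print("table z",np.median(X[near&(X[:,2]<.02),2]))
b=near&(X[:,2]>.022)&(X[:,2]<.04)
m=np.zeros((480,640),np.uint8); m[v[b],u[b]]=255
m=cv2.morphologyEx(m,cv2.MORPH_OPEN,np.ones((3,3)))
n,l,s,c=cv2.connectedComponentsWithStats(m); i=1+np.argmax(s[1:,4]); print(s[i])
sel=(l[v,u]==i); print("bed z",np.median(X[sel,2]))
print("bed",cv2.minAreaRect((X[sel,:2]*1000).astype(np.float32)))
cb=arm.cut_out(p,"lever_ball")
for q in cb[:2]: print("ballcut",q["conf"],q["extent"],q["pixels"].sum())
b=near&(abs(X[:,1]-.125)<.05)&(abs(X[:,0]-.52)<.05)&(X[:,2]>.2); print("ball top",X[b].max(0),np.median(X[b],0),b.sum())
h=near&(X[:,2]>.235)&(X[:,1]<.09); print("head",cv2.minAreaRect((X[h,:2]*1000).astype(np.float32)),np.median(X[h,2]))
save(p,"crop1.png",(240,140,400,310,4.5 and 3.5))
E
```

```text
die (0.62, ((-727.5746459960938, -1368.48046875), (601.1514892578125, 213.77279663085938), 14.69325065612793))
table z 0.0036631905250186997
[ 283  196   83  103 4061]
bed z 0.03135547054578881
bed ((604.38671875, 23.592193603515625), (309.4914245605469, 172.4171600341797), 3.424146890640259)
ballcut 0.67 [0.4175, 0.3823, 0.085, 0.1133] 542
ball top [0.56962614 0.14981207 0.29858873] [0.54067134 0.12953517 0.2874234 ] 193
head ((661.562255859375, 42.518104553222656), (189.02264404296875, 99.1476058959961), 3.2062950134277344) 0.24875545968679177
```

View pics/crop1.png

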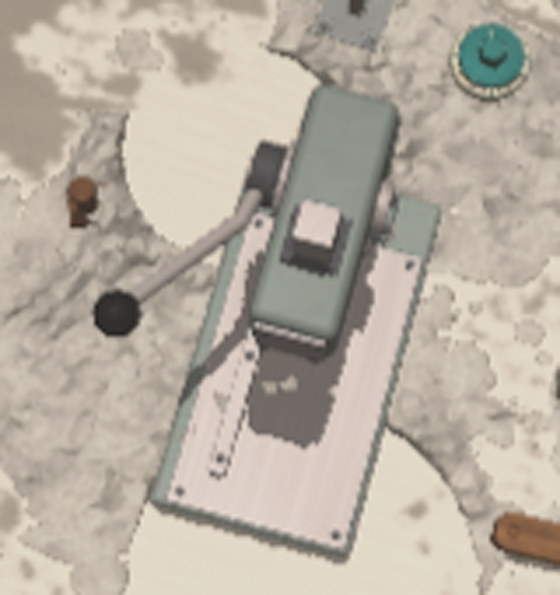

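```bash
sed -i 's/(h-o\[2\])\/d\[2\]/(h-o[2])\/d[...,2:]/' h.py; python3 - <<'E'
from loc import *
p=arm.grab_frame("top")
print("die",die(p))
g=lambda a,b,h:onplane(p,240+(a+.5)/3.5-.5,140+(b+.5)/3.5-.5,h)
FL,FR,RR=g(160,496,.03),g(348,552,.03),g(436,202,.03)
print(FL,FR,RR,np.linalg.norm(FL-FR),np.linalg.norm(RR-FR))
d=FL-FR;print("yaw from front",np.degrees(np.arctan2(-d[0],d[1])));d=RR-FR;print("right",np.degrees(np.arctan2(d[1],d[0])))
X,u,v=cloud(p)
b=(X[:,2]>.027)&(X[:,2]<.037)&(abs(X[:,0]-.5)<.25)&(abs(X[:,1])<.15)
h=(X[:,2]>.243)&(X[:,2]<.256)&(X[:,1]<.085)&(X[:,1]>-.1)&(X[:,0]>.5)&(X[:,0]<.8)
for n,s in(("bed",b),("head",h)):
    m=np.zeros((480,640),np.uint8);m[v[s],u[s]]=255;m=cv2.morphologyEx(m,cv2.MORPH_OPEN,np.ones((3,3)))
    k=max(cv2.findContours(m,0,1)[0],key=cv2.contourArea)[:,0]
    print(n,cv2.minAreaRect((onplane(p,k[:,0],k[:,1],.03 if n=="bed" else .247)[:,:2]*1000).astype(np.float32)))
print("head edge top ",g(255,322,.247),g(325,345,.247))
print("ball",g(117,312,.285))
E
```

```text
die (0.95, ((549.4846801757812, 375.071044921875), (116.5310287475586, 63.172523498535156), 26.962080001831055))
[0.45186707 0.09031905 0.03      ] [ 0.45841458 -0.06903023  0.03      ] [ 0.76216885 -0.0462338   0.03      ] 0.1594837407447696 0.3046084837377902
yaw from front 2.352905734495132
right 4.291939803931697
bed ((588.717041015625, 17.77381134033203), (277.5491027832031, 157.91616821289062), 2.1694283485412598)
head ((664.289306640625, 25.877925872802734), (181.08740234375, 64.05889892578125), 3.44619083404541)
head edge top  [0.56965357 0.04579121 0.247     ] [ 0.56995509 -0.00566212  0.247     ]
ball [0.53816808 0.13289293 0.285     ]
```

```bash
cat > go.py <<'E'
# shift(s) in tool mm + turn for world targets: go(x,y,z,yaw of tool x in deg) ; nest-frame helper N()
from h import *
def st():
    s=arm.read_state(); R=Ro.from_rotvec(s["tcp_rot"]).as_matrix(); return s,R,np.degrees(np.arctan2(R[1,0],R[0,0]))
def go(*T):
    s,R,yaw=st(); print("t",round(s["time"],2),"tcp",s["eef_pos"].round(4),"yaw",yaw.round(2))
    for x,y,z,a in T:
        turn=-(a-yaw) if a is not None else 0
        d=R.T@(np.array([x,y,z])-s["eef_pos"]); print("shift m",d.round(4),"turn deg",round((turn+180)%360-180,2),"dist",np.linalg.norm(d).round(3))
def N(x,y,z,n=(.639,.025),yaw=3.5):
    c,s_=np.cos(np.radians(yaw)),np.sin(np.radians(yaw)); return n[0]+c*x-s_*y, n[1]+s_*x+c*y, .042+z
E
python3 -c "
from go import *
go((.43,.02,.31,None),(.54,.365,.25,None))"
```

```text
t 1.15 tcp [ 0.2735 -0.562   0.2313] yaw 25.94
shift m [ 0.3954 -0.4548 -0.0787] turn deg 0 dist 0.608
shift m [ 0.6452 -0.7169 -0.0187] turn deg 0 dist 0.965
```

```bash
python3 -m jog '[0.085,0.395,-0.455,-0.079,0, 0.085,0.395,-0.455,-0.079,0, 0.085,0.395,-0.455,-0.079,0, 0.085,0.395,-0.455,-0.079,0, 0.085,0.395,-0.455,-0.079,0, 0.085,0.395,-0.455,-0.079,0, 0.085,0.395,-0.455,-0.079,0, 0.085,0.395,-0.455,-0.079,0, 0.085,0.395,-0.455,-0.079,0, 0.085,0.395,-0.455,-0.079,0, 0.085,0.395,-0.455,-0.079,0, 0.085,0.395,-0.455,-0.079,0, 0.085,0.395,-0.455,-0.079,0, 0.085,0.395,-0.455,-0.079,0, 0.085,0.395,-0.455,-0.079,0, 0.085,0.645,-0.717,-0.019,0, 0.085,0.645,-0.717,-0.019,0, 0.085,0.645,-0.717,-0.019,0, 0.085,0.645,-0.717,-0.019,0, 0.085,0.645,-0.717,-0.019,0]'; python3 -c "
from go import *
go((.54,.365,.25,None))"
```

```text
time: 2.82
eef_pos: [0.4923, 0.2179, 0.2762]
tcp_rot: [3.061, 0.706, 0.001]
ft_force: [0.9, -0.5, -0.5]
finger_gap: 0.0851
grip_force: 0.0
t 2.82 tcp [0.4923 0.2179 0.2762] yaw 25.97
shift m [ 0.1072 -0.1114  0.0262] turn deg 0 dist 0.157
```

```bash
python3 -m jog '[0.085,0.107,-0.111,0.026,0, 0.085,0.107,-0.111,0.026,0, 0.085,0.107,-0.111,0.026,0, 0.085,0.107,-0.111,0.026,0, 0.085,0.107,-0.111,0.026,0, 0.085,0.107,-0.111,0.026,0]'; python3 - <<'E'
from loc import *
from go import go
p=arm.grab_frame("wrist"); print("wrist",-p["R"].T@p["t"],p["R"][2])
save(p,"w1.png")
for n in("wrist","side","top"):
    q=p if n=="wrist" else arm.grab_frame(n)
    try: print(n,die(q))
    except Exception as e: print(n,e)
    c=arm.cut_out(q,"die_centre")
    if c:
        X,_,_=cloud(q,c[0]["pixels"]); t=X[(X[:,2]>.018)&(X[:,2]<.03)]; print(len(t),np.median(t[:,2]),cv2.minAreaRect((t[:,:2]*1000).astype(np.float32)))
go((.5495,.375,.1,27))
E
```

```text
time: 3.32
eef_pos: [0.5394, 0.3638, 0.2491]
tcp_rot: [3.06, 0.709, -0.002]
ft_force: [-0.0, -0.8, 0.4]
finger_gap: 0.085
grip_force: 0.0
wrist [0.61380785 0.39939102 0.39129333] [-0.28532024 -0.13934076 -0.94824918]
wrist (0.49, ((668.6376953125, 229.37965393066406), (34.88773727416992, 59.650142669677734), 22.72403335571289))
597 0.01971026638754863 ((665.6629638671875, 235.76368713378906), (35.226036071777344, 33.967201232910156), 21.811491012573242)
side (0.67, ((590.0798950195312, 44.888671875), (205.73048400878906, 31.62784767150879), 3.146484851837158))
13 0.02929295231870251 ((580.18408203125, 49.693695068359375), (184.4322967529297, 31.192758560180664), 3.119117021560669)
top (0.9, ((549.7863159179688, 374.79205322265625), (117.34400939941406, 64.78509521484375), 25.85976219177246))
588 0.025270788970243083 ((550.9545288085938, 377.15460205078125), (111.71002197265625, 61.314212799072266), 25.509838104248047)
t 3.77 tcp [0.5399 0.3616 0.2508] yaw 25.88
shift m [ 0.0144 -0.0079  0.1508] turn deg -1.12 dist 0.152
```

View pics/w1.png

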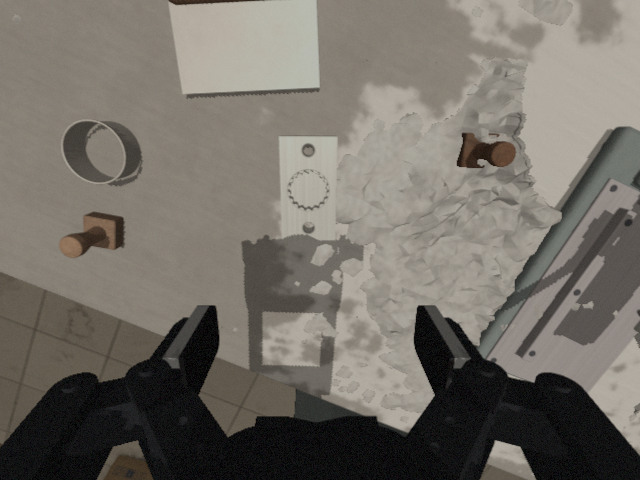

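```bash
python3 - <<'E'
from loc import *
from go import go
p=arm.grab_frame("wrist")
C=onplane(p,np.array([279,337,336,282]),np.array([137,136,238,238]),.024)[:,:2]
H=onplane(p,np.array([308,308.5]),np.array([150,228]),.024)[:,:2]
print("corners",C.round(4),"mean",C.mean(0)); print("holes",H.round(4),"mid",H.mean(0),"dist",np.linalg.norm(H[0]-H[1]),"ang",np.degrees(np.arctan2(*(H[0]-H[1])[::-1])))
g=cv2.cvtColor(p["img"],7)[100:260,250:370]; X,u,v=cloud(p)
t=X[(X[:,2]>.018)&(X[:,2]<.03)&(abs(X[:,0]-.55)<.09)&(abs(X[:,1]-.375)<.08)]
print(cv2.minAreaRect((t[:,:2]*1000).astype(np.float32)),np.median(t[:,2]))
# finger geometry in tool frame from depth
from go import st
s,R,y=st(); T=(X-s["eef_pos"])@R
for z in range(-110,10,10):
    k=(T[:,2]>z/1000)&(T[:,2]<z/1000+.01)&(abs(T[:,1])<.12)&(abs(T[:,0])<.06)
    if k.any(): print(z,"y",T[k,1].min().round(3),T[k,1].max().round(3),"x",T[k,0].min().round(3),T[k,0].max().round(3))
E
```

```text
corners [[0.5872 0.4265]
 [0.6142 0.3732]
 [0.5154 0.3241]
 [0.4887 0.379 ]] mean [0.55137151 0.37570544]
holes [[0.5886 0.394 ]
 [0.5124 0.3571]] mid [0.55048482 0.37558884] dist 0.08460968926910238 ang 25.86950321175651
((550.1754150390625, 378.18072509765625), (110.92533111572266, 60.074710845947266), 25.941574096679688) 0.023606252883588266
-100 y -0.065 0.068 x 0.012 0.022
-90 y -0.071 0.074 x -0.001 0.02
-80 y -0.073 0.075 x -0.012 0.02
-70 y -0.074 0.076 x -0.012 0.018
-60 y -0.072 0.074 x 0.0 0.016
-50 y -0.055 0.058 x -0.01 0.013
-40 y -0.055 0.058 x -0.011 0.013
-30 y -0.055 0.057 x -0.01 0.013
-20 y -0.053 0.055 x -0.01 0.013
```

```bash
python3 - <<'E'
from loc import *
from go import st
s,R,y=st()
for n in("wrist","side","top"):
    p=arm.grab_frame(n); X,u,v=cloud(p); T=(X-s["eef_pos"])@R*1000; print(n)
    for z in range(-190,-10,10):
        o=[]
        for a,b in((30,43),(43,52),(52,60),(60,68),(68,80),(80,130)):
            for sg in(1,-1):
                k=(T[:,2]>z)&(T[:,2]<z+10)&(T[:,1]*sg>a)&(T[:,1]*sg<b)&(abs(T[:,0])<90)
                o.append(f"{T[k,0].min():.0f}:{T[k,0].max():.0f}" if k.sum()>2 else "-")
        if set(o)!={"-"}: print(z,o)
E
```

```text
wrist
-100 ['13:20', '-', '-', '-', '13:15', '12:15', '12:15', '12:15', '-', '-', '-', '-']
-90 ['-1:20', '-1:20', '-', '-', '4:14', '1:15', '1:15', '7:15', '11:15', '12:15', '-', '-']
-80 ['-5:20', '-8:20', '-11:17', '-12:14', '-', '-10:14', '-11:15', '-12:15', '-8:15', '-8:15', '-', '-']
-70 ['12:18', '12:18', '-11:16', '-11:15', '-10:14', '-12:14', '-11:16', '-12:16', '-7:16', '-8:15', '-', '-']
-60 ['3:14', '0:14', '0:16', '3:16', '8:16', '7:14', '7:14', '7:14', '12:14', '12:14', '-', '-']
-50 ['-6:13', '-10:13', '-10:13', '1:13', '7:9', '7:9', '-', '-', '-', '-', '-', '-']
-40 ['-9:12', '-10:13', '-10:13', '8:13', '7:9', '7:9', '-', '-', '-', '-', '-', '-']
-30 ['-7:11', '-11:13', '-10:13', '7:13', '7:9', '7:9', '-', '-', '-', '-', '-', '-']
-20 ['-', '-10:13', '-9:13', '8:13', '8:8', '8:8', '-', '-', '-', '-', '-', '-']
side
-190 ['-', '-17:18', '-', '-', '-', '-', '-', '-', '-', '-', '-', '-']
-180 ['-', '-20:25', '-', '-', '-', '-', '-', '-', '-', '-', '-', '-']
-170 ['-', '-20:24', '-', '-', '-', '-', '-', '-', '-', '-', '-', '-']
-160 ['-', '-21:24', '-', '-', '-', '-', '-'
[... 1736 characters left out ...]
10:-3', '-11:-3', '-11:10', '-11:-10', '-11:-8', '-11:14', '-', '-', '-']
-100 ['-15:-8', '-', '-', '-', '-', '-12:-9', '-11:-9', '-11:-9', '-11:14', '-', '-', '-']
-90 ['-17:19', '-', '-', '-', '-', '-', '-11:-10', '-', '-11:12', '-', '-', '-']
-80 ['-15:6', '-', '-10:6', '-', '-', '-', '-10:-9', '-', '-11:13', '-', '-', '-']
-70 ['-', '-', '-13:2', '-', '-11:-2', '-', '-', '-', '-12:13', '-', '-', '-']
-60 ['-', '-', '-12:-8', '-', '-11:-5', '-', '-', '-', '-', '-', '-', '-']
-50 ['-', '-', '-10:-9', '-', '-', '-', '-', '-', '-', '-', '-', '-']
-40 ['-', '-', '-10:-8', '-', '-6:-1', '-', '-', '-', '-', '-', '-', '-']
-30 ['-', '-', '-10:-4', '-', '-6:-0', '-', '-', '-', '-', '-', '-', '-']
```

```bash
python3 -c "
from go import *
go((.5503,.3760,.002,25.9))"
```

```text
t 3.97 tcp [0.5398 0.3622 0.2504] yaw 25.93
shift m [ 0.0154 -0.0079  0.2484] turn deg 0.03 dist 0.249
```

```bash
python3 -m jog '[0.085,0.015,-0.008,0.04,0, 0.085,0.015,-0.008,0.08,0, 0.085,0.015,-0.008,0.12,0, 0.085,0.015,-0.008,0.16,0, 0.085,0.015,-0.008,0.195,0, 0.085,0.015,-0.008,0.22,0, 0.085,0.015,-0.008,0.235,0, 0.085,0.015,-0.008,0.245,0, 0.085,0.015,-0.008,0.248,0, 0.085,0.015,-0.008,0.248,0, 0.04,0.015,-0.008,0.248,0, 0.04,0.015,-0.008,0.248,0, 0.04,0.015,-0.008,0.248,0, 0.04,0.015,-0.008,0.248,0, 0.04,0.015,-0.008,0.248,0, 0.04,0.015,-0.008,0.248,0, 0.04,0.015,-0.008,0.248,0]'
```

```text
time: 5.38
eef_pos: [0.5512, 0.3773, 0.0049]
tcp_rot: [-3.06, -0.705, -0.007]
ft_force: [-1.0, 1.5, 6.3]
finger_gap: 0.0585
grip_force: 68.7
```

```bash
python3 -c "
from go import *
print(N(-135,-20,0))
go((.55,.376,.13,None),(.42,.15,.13,None))"
```

```text
(np.float64(-132.8882269962549), np.float64(-28.179248805643013), 0.042)
t 5.38 tcp [0.5512 0.3773 0.0049] yaw 25.93
shift m [-0.0011  0.0005 -0.1251] turn deg 0 dist 0.125
shift m [-0.2168  0.1469 -0.1262] turn deg 0 dist 0.291
```

```bash
python3 -m jog '[0.04,0,0,-0.03,0, 0.04,0,0,-0.07,0, 0.04,0,0,-0.11,-7, 0.04,-0.02,0.013,-0.125,-14, 0.04,-0.05,0.034,-0.125,-21, 0.04,-0.08,0.054,-0.125,-28, 0.04,-0.11,0.075,-0.125,-35, 0.04,-0.14,0.095,-0.125,-42, 0.04,-0.17,0.115,-0.125,-49, 0.04,-0.2,0.135,-0.125,-56, 0.04,-0.217,0.147,-0.125,-63, 0.04,-0.217,0.147,-0.125,-70, 0.04,-0.217,0.147,-0.125,-77, 0.04,-0.217,0.147,-0.125,-84, 0.04,-0.217,0.147,-0.125,-91, 0.04,-0.217,0.147,-0.125,-98, 0.04,-0.217,0.147,-0.125,-105, 0.04,-0.217,0.147,-0.125,-112, 0.04,-0.217,0.147,-0.125,-119, 0.04,-0.217,0.147,-0.125,-126]'; python3 -c "
from go import *
a=N(-.135,-.020,0)
go((a[0]-.03,a[1],.13,183.5),(a[0],a[1],.13,183.5))"
```

```text
time: 7.05
eef_pos: [0.4187, 0.1489, 0.1276]
tcp_rot: [0.752, 3.05, -0.0]
ft_force: [-0.4, -0.2, -4.7]
finger_gap: 0.0586
grip_force: 67.6
t 7.05 tcp [0.4187 0.1489 0.1276] yaw 152.3
shift m [-0.1209 -0.1083 -0.0023] turn deg -31.2 dist 0.162
shift m [-0.1475 -0.0944 -0.0023] turn deg -31.2 dist 0.175
```

```bash
python3 -m jog '[0.04,-0.04,-0.035,0,-7, 0.04,-0.07,-0.065,0,-14, 0.04,-0.1,-0.09,0,-21, 0.04,-0.121,-0.108,0,-28, 0.04,-0.14,-0.1,0,-31.2, 0.04,-0.1475,-0.0944,0,-31.2, 0.04,-0.1475,-0.0944,0,-31.2, 0.04,-0.1475,-0.0944,0,-31.2]'; python3 - <<'E'
from loc import *
from go import *
p=arm.grab_frame("wrist"); save(p,"w2.png"); go((*N(-.135,-.02,0)[:2],.1,183.5))
q=arm.grab_frame("top"); save(q,"t2.png",(250,150,410,310,3.5))
E
```

```text
time: 7.72
eef_pos: [0.5042, -0.0037, 0.1272]
tcp_rot: [0.084, -3.139, -0.0]
ft_force: [-1.0, -0.3, -4.5]
finger_gap: 0.0584
grip_force: 67.6
t 7.77 tcp [ 0.503 -0.003  0.127] yaw -176.86
shift m [-0.0025 -0.0004  0.027 ] turn deg -0.36 dist 0.027
```

View pics/w2.png

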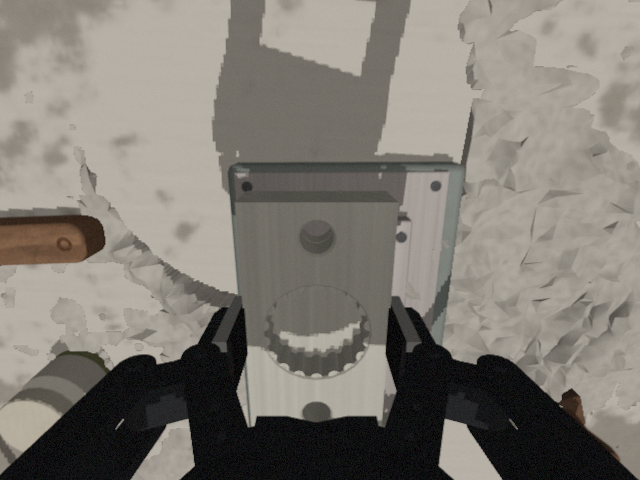

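```bash
python3 - <<'E'
from loc import *
from go import *
p=arm.grab_frame("wrist")
pts=dict(baseR=(232,166,.028),baseL=(465,164,.028),plateR=(238,173,.03),plateL=(450,172,.03),scrR=(247,187,.03),scrL=(436,186,.03),guideface=(398,213,.044),guidescrew=(402,237,.044))
c,s=np.cos(np.radians(3.5)),np.sin(np.radians(3.5))
for k,(u,v,h) in pts.items():
    X=onplane(p,u,v,h); d=X[:2]-[.639,.025]; print(k,X.round(4),"nestframe",(np.array([c*d[0]+s*d[1],-s*d[0]+c*d[1]])*1000).round(1))
a=onplane(p,247,187,.03)-onplane(p,436,186,.03); print("yaw",np.degrees(np.arctan2(a[0],-a[1])))
# depth-based plate edges
X,u,v=cloud(p); k=(abs(X[:,2]-.031)<.006)&(X[:,0]<.52)&(abs(X[:,1])<.13)
d=X[k,:2]-[.639,.025]; n=np.c_[c*d[:,0]+s*d[:,1],-s*d[:,0]+c*d[:,1]]*1000
print("bed ext",np.percentile(n,[0.5,2,98,99.5],axis=0).round(1).tolist())
E
```

```text
baseR [ 0.4524 -0.0636  0.028 ] nestframe [-191.7  -77. ]
baseL [0.442  0.0969 0.028 ] nestframe [-192.2   83.8]
plateR [ 0.4567 -0.0591  0.03  ] nestframe [-187.1  -72.8]
plateL [0.4478 0.0867 0.03  ] nestframe [-187.    73.3]
scrR [ 0.466  -0.0529  0.03  ] nestframe [-177.4  -67.2]
scrL [0.4579 0.0787 0.03  ] nestframe [-177.4   64.6]
guideface [0.4754 0.0511 0.044 ] nestframe [-161.7   36. ]
guidescrew [0.4921 0.056  0.044 ] nestframe [-144.7   40. ]
yaw 3.5051599516246514
bed ext [[-188.7, -80.9], [-187.9, -79.2], [-118.8, 81.9], [-116.2, 83.4]]
```

```bash
python3 -m jog '[0.04,0,0,0.035,0, 0.04,0,0,0.06,0, 0.04,0,0,0.075,0, 0.04,0,0,0.084,0, 0.04,0,0,0.089,0, 0.04,0,0,0.092,0, 0.04,0,0,0.092,0, 0.04,0,0,0.092,0]'
```

```text
time: 8.53
eef_pos: [0.5053, -0.0036, 0.036]
tcp_rot: [-0.087, 3.139, -0.001]
ft_force: [0.6, -0.9, -3.6]
finger_gap: 0.0584
grip_force: 67.6
```

```bash
python3 -m jog '[0.04,0,0,0.001,0, 0.04,0,0,0.002,0, 0.04,0,0,0.002,0, 0.072,0,0,0.002,0, 0.072,0,0,0.002,0, 0.072,0,0,0.002,0, 0.072,0,0,-0.004,0, 0.072,0,0,-0.004,0]'; python3 - <<'E'
from loc import *
from go import *
p=arm.grab_frame("wrist"); save(p,"w3.png",(160,120,520,440,2))
s,R,y=st(); X,u,v=cloud(p); T=(X-s["eef_pos"])@R*1000
for z in range(-30,2,2):
    k=(T[:,2]>z)&(T[:,2]<z+2)&(abs(T[:,1])<60)&(abs(T[:,1])>31)&(abs(T[:,0])<13); print(z,k.sum(),end="; ")
E
```

```text
time: 9.2
eef_pos: [0.5053, -0.0038, 0.0401]
tcp_rot: [-0.086, 3.139, -0.001]
ft_force: [-1.2, -0.8, -0.1]
finger_gap: 0.0719
grip_force: 0.0
-30 335; -28 311; -26 304; -24 284; -22 272; -20 276; -18 235; -16 221; -14 179; -12 107; -10 72; -8 2; -6 349; -4 343; -2 49; 0 50;
```

View pics/w3.png

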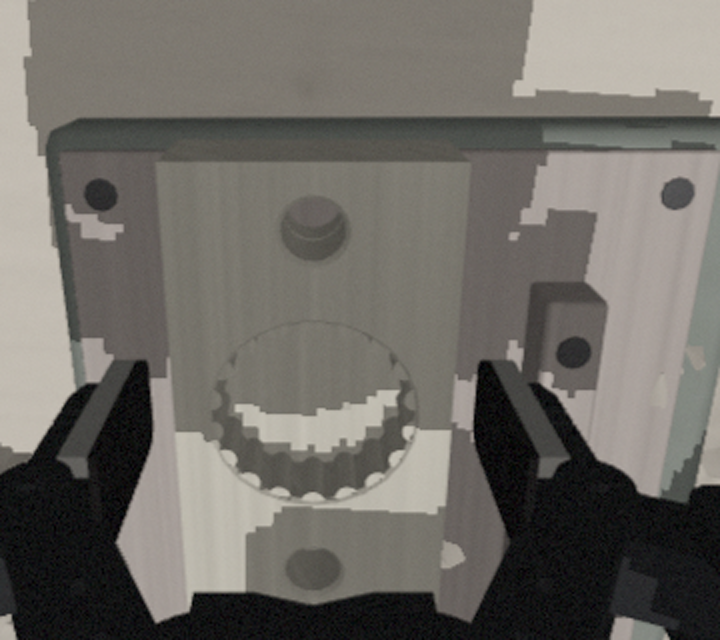

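```bash
python3 - <<'E'
from loc import *
from go import *
p=arm.grab_frame("wrist"); s,R,y=st()
for k,(u,v,h) in dict(gtopR=(545,300,.044),gtopL=(606,302,.044),gfootR=(529,283,.044),screw=(574,352,.044),dieLF=(470,160,.054),dieRF=(157,160,.054),scrR=(100,194,.03),scrL=(678,193,.03),hole=(314,228,.054),hole2=(314,569,.054)).items():
    X=onplane(p,u/2+160-.25,v/2+120-.25,h); T=(X-s["eef_pos"])@R*1000; print(k,X.round(4),"tool",T.round(1))
E
```

```text
gtopR [0.4823 0.0455 0.044 ] tool [20.  50.5 -4.4]
gtopL [0.482  0.0589 0.044 ] tool [19.5 63.8 -4.4]
gfootR [0.4785 0.0414 0.044 ] tool [24.  46.6 -4.4]
screw [0.4945 0.0541 0.044 ] tool [ 7.4 58.3 -4.4]
dieLF [0.4505 0.0228 0.054 ] tool [ 53.   29.5 -14.4]
dieRF [ 0.4538 -0.0362  0.054 ] tool [ 53.  -29.6 -14.4]
scrR [ 0.4677 -0.0545  0.03  ] tool [ 40.1 -48.6   9.6]
scrL [0.4601 0.077  0.03  ] tool [40.4 83.1  9.6]
hole [ 0.4656 -0.0058  0.054 ] tool [ 39.5   0.1 -14.4]
hole2 [ 0.5488 -0.0011  0.054 ] tool [-43.9   0.2 -14.3]
```

```bash
python3 -m jog '[0.072,0,0.002,0.0025,0, 0.072,0,0.005,0.0025,0, 0.072,0,0.008,0.0025,0, 0.072,0,0.011,0.0025,0, 0.072,0,0.014,0.0025,0, 0.072,0,0.017,0.0025,0, 0.072,0,0.02,0.0025,0, 0.072,0,0.022,0.0025,0, 0.072,0,0.023,0.0025,0, 0.072,0,0.024,0.0025,0, 0.072,0,0.0245,0.0025,0, 0.072,0,0.0245,0.0025,0]'
```

```text
time: 10.3
eef_pos: [0.5033, 0.021, 0.0368]
tcp_rot: [0.086, -3.14, -0.0]
ft_force: [0.6, -0.3, -0.3]
finger_gap: 0.072
grip_force: 0.3
```

```bash
python3 -m jog '[0.072,0,0.001,0,0, 0.072,0,0.001,0,0]'; python3 -m jog '[0.072,0,0.001,0,0, 0.072,0,0.001,0,0]'
```

```text
time: 10.47
eef_pos: [0.5033, 0.0218, 0.0368]
tcp_rot: [-0.086, 3.14, 0.0]
ft_force: [-0.2, -1.5, -0.8]
finger_gap: 0.0719
grip_force: 0.6
time: 10.63
eef_pos: [0.5033, 0.0228, 0.0368]
tcp_rot: [-0.086, 3.14, -0.0]
ft_force: [0.8, -1.8, -1.5]
finger_gap: 0.0719
grip_force: 0.8
```

```bash
python3 -m jog '[0.072,0,0.001,0,0, 0.072,0,0.001,0,0]';python3 -m jog '[0.072,0,0.001,0,0, 0.072,0,0.001,0,0]'; python3 - <<'E'
from loc import *
from go import *
p=arm.grab_frame("wrist"); save(p,"w4.png",(160,120,520,440,2))
E
```

```text
time: 10.8
eef_pos: [0.5034, 0.0237, 0.0368]
tcp_rot: [-0.087, 3.14, -0.0]
ft_force: [0.3, -3.7, -1.1]
finger_gap: 0.0718
grip_force: 1.4
time: 10.97
eef_pos: [0.5034, 0.0238, 0.0368]
tcp_rot: [-0.088, 3.14, -0.002]
ft_force: [-0.2, -7.5, -0.7]
finger_gap: 0.0721
grip_force: 3.6
```

View pics/w4.png

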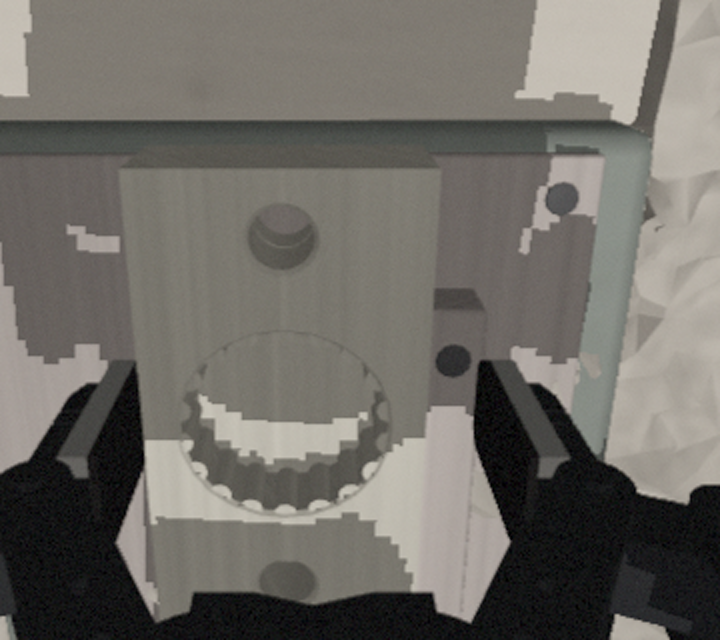

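```bash
sed -i 's/n=(.639,.025)/n=(.638,.026)/' go.py; python3 -m jog '[0.08,0,-0.003,-0.03,0, 0.08,0,-0.003,-0.07,0, 0.08,0.03,-0.003,-0.08,7, 0.085,0.06,-0.003,-0.08,14, 0.085,0.09,-0.003,-0.08,21, 0.085,0.11,-0.003,-0.08,28, 0.085,0.11,-0.003,-0.08,35, 0.085,0.11,-0.003,-0.08,42, 0.085,0.11,-0.003,-0.08,49, 0.085,0.11,-0.003,-0.08,56, 0.085,0.11,-0.003,-0.08,63, 0.085,0.11,-0.003,-0.08,70, 0.085,0.11,-0.003,-0.08,77, 0.085,0.11,-0.003,-0.08,84, 0.085,0.11,-0.003,-0.08,90, 0.085,0.11,-0.003,-0.08,90]'; python3 - <<'E'
from loc import *
from go import *
go((*N(-.255,0,0)[:2],.021,93.5))
p=arm.grab_frame("top"); c,r=die(p,.054); print(c,r)
E
```

```text
time: 12.35
eef_pos: [0.3933, 0.0162, 0.1169]
tcp_rot: [-2.162, -2.279, -0.0]
ft_force: [-0.7, -0.3, 0.1]
finger_gap: 0.085
grip_force: 0.0
t 12.35 tcp [0.3933 0.0162 0.1169] yaw 93.03
shift m [-0.0053 -0.0101  0.0959] turn deg -0.47 dist 0.097
0.87 ((511.6934509277344, 17.804607391357422), (109.70475006103516, 61.90596389770508), 3.2090208530426025)
```

```bash
python3 -m jog '[0.085,-0.005,-0.012,0.02,-0.5, 0.085,-0.005,-0.012,0.06,-0.5, 0.085,-0.005,-0.012,0.085,-0.5, 0.085,-0.005,-0.012,0.095,-0.5, 0.085,-0.005,-0.012,0.095,-0.5, 0.085,-0.005,-0.002,0.095,-0.5, 0.085,-0.005,0.003,0.095,-0.5, 0.085,-0.005,0.006,0.095,-0.5, 0.085,-0.005,0.009,0.095,-0.5, 0.085,-0.005,0.012,0.095,-0.5, 0.085,-0.005,0.015,0.095,-0.5, 0.085,-0.005,0.015,0.095,-0.5]'; python3 -c "
from go import *
go((*N(-.135,0,0)[:2],.021,93.5))"
```

```text
time: 13.45
eef_pos: [0.4072, 0.0119, 0.0223]
tcp_rot: [-2.148, -2.29, 0.002]
ft_force: [-1.3, -0.6, -1.1]
finger_gap: 0.085
grip_force: 0.9
t 13.45 tcp [0.4072 0.0119 0.0223] yaw 93.66
shift m [-0.0003  0.0962  0.0011] turn deg 0.16 dist 0.096
```

```bash
python3 -m jog '[0.085,0,0.005,0,0, 0.085,0,0.011,0,0, 0.085,0,0.017,0,0, 0.085,0,0.023,0,0, 0.085,0,0.029,0,0, 0.085,0,0.035,0,0, 0.085,0,0.041,0,0, 0.085,0,0.047,0,0, 0.085,0,0.053,0,0, 0.085,0,0.059,0,0, 0.085,0,0.065,0,0, 0.085,0,0.071,0,0, 0.085,0,0.077,0,0, 0.085,0,0.083,0,0, 0.085,0,0.088,0,0, 0.085,0,0.092,0,0, 0.085,0,0.094,0,0, 0.085,0,0.094,0,0]'; python3 - <<'E'
from loc import *
from go import *
go((*N(-.135,0,0)[:2],.021,93.5))
p=arm.grab_frame("side"); save(p,"s5.png",(220,180,420,340,4))
E
```

```text
time: 14.95
eef_pos: [0.504, 0.0175, 0.0218]
tcp_rot: [2.148, 2.29, 0.002]
ft_force: [0.0, 0.3, -0.5]
finger_gap: 0.0846
grip_force: 0.1
t 14.95 tcp [0.504  0.0175 0.0218] yaw 93.65
shift m [ 0.0003 -0.0008  0.0008] turn deg 0.15 dist 0.001
```

View pics/s5.png

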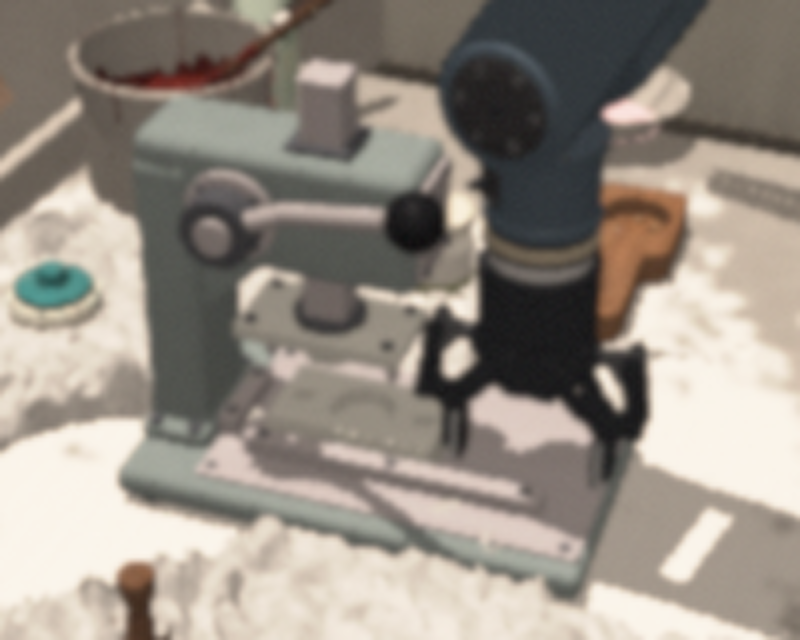

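```bash
python3 -m jog '[0.085,0,0.002,0,0, 0.085,0,0.003,0,0, 0.085,0,-0.02,0,0, 0.085,0,-0.05,-0.02,0, 0.085,-0.02,-0.05,-0.06,-7, 0.085,-0.05,-0.05,-0.08,-14, 0.085,-0.075,-0.04,-0.08,-21, 0.085,-0.08,-0.02,-0.08,-28, 0.085,-0.08,0,-0.08,-35, 0.085,-0.08,0.01,-0.08,-42, 0.085,-0.08,0.01,-0.08,-49, 0.085,-0.08,0.01,-0.08,-56, 0.085,-0.08,0.01,-0.08,-63, 0.085,-0.08,0.01,-0.08,-70, 0.085,-0.08,0.01,-0.08,-77, 0.085,-0.08,0.01,-0.08,-84, 0.085,-0.08,0.01,-0.08,-91, 0.085,-0.08,0.01,-0.08,-98, 0.085,-0.08,0.01,-0.08,-98, 0.085,-0.08,0.01,-0.08,-98]'; python3 - <<'E'
from loc import *
from go import *
go((*N(-.097,-.074,0)[:2],.021,191.5),(*N(-.0613,-.074,0)[:2],.021,191.5))
p=arm.grab_frame("wrist"); save(p,"w6.png")
E
```

```text
time: 16.67
eef_pos: [0.5183, -0.0618, 0.1019]
tcp_rot: [-0.314, 3.124, -0.001]
ft_force: [-0.6, -1.0, -0.1]
finger_gap: 0.0849
grip_force: 0.0
t 16.67 tcp [ 0.5183 -0.0618  0.1019] yaw -168.54
shift m [-0.0283  0.0025  0.081 ] turn deg -0.04 dist 0.086
shift m [-0.0636 -0.0024  0.081 ] turn deg -0.04 dist 0.103
```

View pics/w6.png

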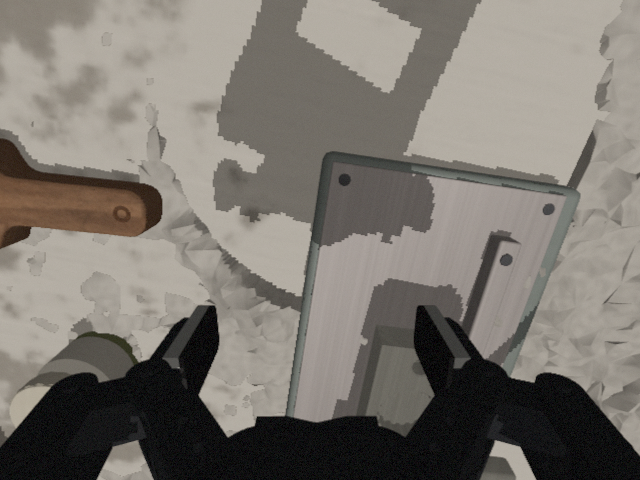

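```bash
python3 - <<'E'
from loc import *
from go import *
p=arm.grab_frame("wrist"); save(p,"w6c.png",(320,280,480,420,5))
c,s=np.cos(np.radians(3.5)),np.sin(np.radians(3.5))
for u,v,h in((384,329,.054),(383,329,.054),(371,418,.054),(330,153,.028),(577,190,.028),(502,262,.044)):
    X=onplane(p,u,v,h); d=X[:2]-[.638,.026]; print((np.array([c*d[0]+s*d[1],-s*d[0]+c*d[1]])*1000).round(1))
E
```

```text
[-88.  -31.6]
[-87.9 -32.3]
[-15.7 -26.1]
[-189.3  -81. ]
[-188.6   77. ]
[-139.7   35. ]
```

View pics/w6c.png

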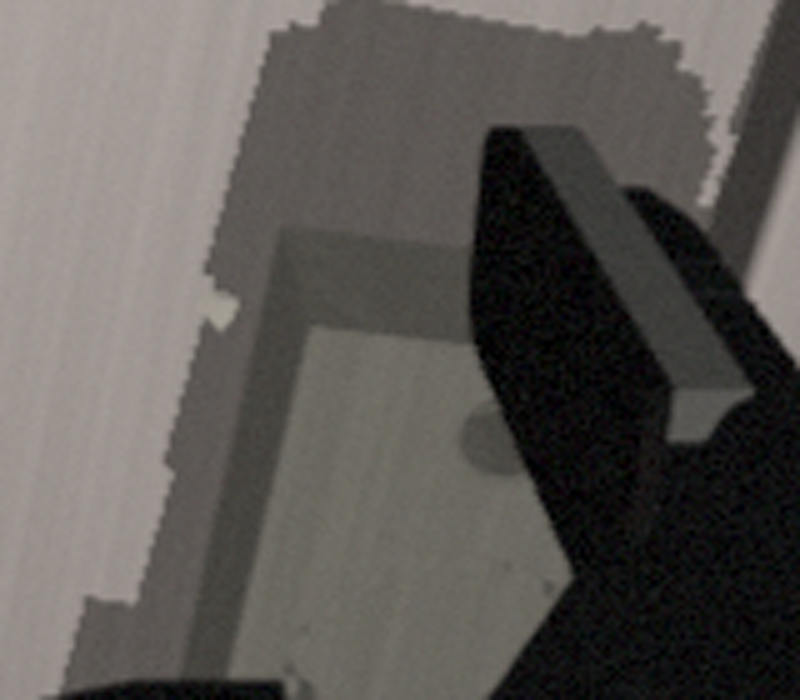

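```bash
python3 - <<'E'
from loc import *
from go import *
p=arm.grab_frame("wrist")
c,s=np.cos(np.radians(3.5)),np.sin(np.radians(3.5))
for u,v,h in((382,345,.054),(414,348.5,.054),(366,420,.054),(376,326,.03)):
    X=onplane(p,u-.4,v-.4,h); d=X[:2]-[.638,.026]; print((np.array([c*d[0]+s*d[1],-s*d[0]+c*d[1]])*1000).round(1))
X,u,v=cloud(p); d=X[:,:2]-[.638,.026]; n=np.c_[c*d[:,0]+s*d[:,1],-s*d[:,0]+c*d[:,1]]*1000
k=(abs(X[:,2]-.054)<.004)&(abs(n[:,1])<40)&(n[:,0]<-10); m=n[k]
for a in range(-32,10,4):
    q=m[(m[:,1]>=a)&(m[:,1]<a+4)]; print(a,len(q),q[:,0].min().round(1) if len(q) else "")
for a in range(-80,-20,10):
    q=m[(m[:,0]>=a)&(m[:,0]<a+10)]; print("x",a,q[:,1].min().round(1) if len(q) else "")
E
```

```text
[-76.5 -30.8]
[-76.8  -9.6]
[-14.  -29.6]
[-75.5 -30.5]
-32 384 -77.0
-28 440 -76.8
-24 414 -76.8
-20 361 -77.0
-16 303 -76.7
-12 289 -76.7
-8 179 -75.1
-4 116 -56.9
0 119 -57.0
4 99 -55.3
8 59 -49.3
x -80 -30.8
x -70 -31.0
x -60 -30.7
x -50 -30.8
x -40 -30.9
x -30 -30.8
```

```bash
python3 -m jog '[0.085,-0.02,0.0025,0.03,0, 0.085,-0.028,0.0025,0.06,0, 0.085,-0.028,0.0025,0.075,0, 0.085,-0.028,0.0025,0.08,0, 0.085,-0.028,0.0025,0.08,0, 0.085,-0.028,0.0025,0.08,0]'; python3 -c "
from go import *
go((*N(-.082,-.074,0)[:2],.021,191.5),(*N(-.0613,-.074,0)[:2],.021,191.5))"
```

```text
time: 17.32
eef_pos: [0.5445, -0.0536, 0.022]
tcp_rot: [0.318, -3.125, -0.0]
ft_force: [-0.4, 0.6, -0.1]
finger_gap: 0.085
grip_force: 0.0
t 17.32 tcp [ 0.5445 -0.0536  0.022 ] yaw -168.39
shift m [-0.016  -0.0026  0.001 ] turn deg 0.11 dist 0.016
shift m [-0.0365 -0.0055  0.001 ] turn deg 0.11 dist 0.037
```

```bash
cat > m.py <<'E'
from loc import *
from go import *
c,s=np.cos(np.radians(3.5)),np.sin(np.radians(3.5))
def meas(name="wrist",nest=(.638,.026)):
    p=arm.grab_frame(name); X,u,v=cloud(p); d=X[:,:2]-nest; n=np.c_[c*d[:,0]+s*d[:,1],-s*d[:,0]+c*d[:,1]]*1000
    k=(abs(X[:,2]-.054)<.005)&(abs(n[:,1])<45)&(n[:,0]<60)&(n[:,0]>-110); m=n[k]; print(name,len(m))
    f=[(a+2,m[(m[:,1]>=a)&(m[:,1]<a+4)][:,0].min().round(1)) for a in range(-40,28,4) if ((m[:,1]>=a)&(m[:,1]<a+4)).sum()>8]
    g=[(a+4,m[(m[:,0]>=a)&(m[:,0]<a+8)][:,1].min().round(1)) for a in range(-92,56,8) if ((m[:,0]>=a)&(m[:,0]<a+8)).sum()>8]
    print("front",[tuple(map(float,t)) for t in f]); print("right",[tuple(map(float,t)) for t in g])
E
python3 -m jog '[0.085,-0.006,-0.001,0.001,0, 0.085,-0.011,-0.002,0.001,0, 0.085,-0.014,-0.002,0.001,0, 0.085,-0.016,-0.0026,0.001,0, 0.085,-0.018,-0.003,0.001,0, 0.085,-0.02,-0.003,0.001,0, 0.085,-0.022,-0.0035,0.001,0, 0.085,-0.024,-0.0037,0.001,0, 0.085,-0.024,-0.0037,0.001,0]'; python3 -c "
from m import *
meas(); go((*N(-.0613,-.074,0)[:2],.021,191.5))"
```

```text
time: 18.07
eef_pos: [0.5664, -0.0521, 0.0208]
tcp_rot: [0.32, -3.12, -0.002]
ft_force: [-5.7, -1.9, 3.9]
finger_gap: 0.0849
grip_force: 2.6
wrist 2928
front [(-34.0, -92.7), (-30.0, -93.6), (-26.0, -93.6), (-22.0, -90.2), (-18.0, -90.2), (6.0, -71.3), (10.0, -42.9), (14.0, -70.7), (18.0, -41.1), (22.0, -36.5), (26.0, -31.9)]
right [(-88.0, -33.5), (-80.0, -32.5), (-72.0, -31.3), (-64.0, -31.4), (-56.0, -31.5), (-48.0, -31.5), (-40.0, -31.4), (-32.0, 6.5), (-24.0, 15.2), (-16.0, 18.5)]
t 18.12 tcp [ 0.5663 -0.0521  0.0208] yaw -168.28
shift m [-0.0148 -0.0026 -0.0002] turn deg 0.22 dist 0.015
```

```bash
python3 -m jog '[0.085,-0.0015,0,0,0, 0.085,-0.003,-0.0005,0,0, 0.085,-0.0045,-0.001,0,0, 0.085,-0.006,-0.001,0,0, 0.085,-0.0075,-0.0015,0,0, 0.085,-0.0085,-0.0015,0,0, 0.085,-0.0085,-0.0015,0,0]'; python3 -c "
from m import *
meas(); go((*N(-.0613,-.074,0)[:2],.021,191.5))"
```

```text
time: 18.7
eef_pos: [0.5748, -0.0519, 0.0208]
tcp_rot: [0.32, -3.12, -0.002]
ft_force: [-4.7, -1.8, 3.0]
finger_gap: 0.0848
grip_force: 2.6
wrist 2916
front [(-34.0, -84.3), (-30.0, -84.9), (-26.0, -84.9), (-22.0, -82.0), (-18.0, -81.8), (6.0, -34.6), (10.0, -63.2), (14.0, -63.2), (18.0, -32.9), (22.0, -28.3), (26.0, -23.5)]
right [(-88.0, -33.3), (-80.0, -33.9), (-72.0, -32.8), (-64.0, -31.6), (-56.0, -31.9), (-48.0, -31.5), (-40.0, -31.7), (-32.0, -31.5), (-24.0, -30.8), (-16.0, 15.3), (-8.0, 18.0)]
t 18.75 tcp [ 0.5748 -0.0519  0.0208] yaw -168.28
shift m [-0.0064 -0.001  -0.0002] turn deg 0.22 dist 0.007
```

```bash
python3 -m jog '[0.085,-0.0015,0,0,0, 0.085,-0.003,-0.0005,0,0, 0.085,-0.004,-0.0005,0,0, 0.085,-0.004,-0.0005,0,0]'; python3 -m jog '[0.085,-0.001,0,0,0, 0.085,-0.001,0,0,0]'; python3 -c "
from m import *
meas(); go((*N(-.0613,-.074,0)[:2],.021,191.5))"
```

```text
time: 19.08
eef_pos: [0.579, -0.0516, 0.0208]
tcp_rot: [0.32, -3.12, -0.001]
ft_force: [-4.1, -2.4, 1.8]
finger_gap: 0.085
grip_force: 2.6
time: 19.25
eef_pos: [0.5798, -0.0514, 0.0208]
tcp_rot: [0.32, -3.12, -0.002]
ft_force: [-5.5, -2.6, 3.0]
finger_gap: 0.0851
grip_force: 2.7
wrist 2856
front [(-34.0, -79.1), (-30.0, -79.9), (-26.0, -80.1), (-22.0, -77.1), (-18.0, -76.8), (6.0, -30.4), (10.0, -57.7), (14.0, -58.0), (18.0, -27.5), (22.0, -22.9), (26.0, -18.4)]
right [(-80.0, -33.7), (-72.0, -33.4), (-64.0, -32.1), (-56.0, -31.7), (-48.0, -31.5), (-40.0, -31.7), (-32.0, -31.7), (-24.0, -31.5), (-16.0, 10.2), (-8.0, 16.1)]
t 19.3 tcp [ 0.5798 -0.0514  0.0208] yaw -168.27
shift m [-0.0015 -0.0005 -0.0003] turn deg 0.23 dist 0.002
```

Front edge now near −58; creep in 1 mm at a time.

```bash
python3 -m jog '[0.085,-0.001,0,0,0, 0.085,-0.001,0,0,0]'; python3 -m jog '[0.085,-0.001,0,0,0, 0.085,-0.001,0,0,0]'
```

```text
time: 19.47
eef_pos: [0.5807, -0.0513, 0.0208]
tcp_rot: [0.32, -3.12, -0.001]
ft_force: [-4.5, -2.2, 4.0]
finger_gap: 0.0845
grip_force: 2.7
time: 19.63
eef_pos: [0.5813, -0.0511, 0.0207]
tcp_rot: [0.321, -3.118, -0.002]
ft_force: [-5.9, -2.5, 4.1]
finger_gap: 0.085
grip_force: 2.9
```

```bash
python3 -m jog '[0.085,-0.001,0,0,0, 0.085,-0.001,0,0,0]'; python3 -m jog '[0.085,-0.001,0,0,0, 0.085,-0.001,0,0,0]';  python3 -c "
from m import *
meas(); go((*N(-.0613,-.074,0)[:2],.021,191.5))"
```

```text
time: 19.8
eef_pos: [0.5812, -0.0509, 0.0206]
tcp_rot: [0.322, -3.116, -0.002]
ft_force: [-7.3, -3.4, 5.7]
finger_gap: 0.0848
grip_force: 2.9
time: 19.97
eef_pos: [0.5812, -0.0506, 0.0204]
tcp_rot: [0.322, -3.114, -0.003]
ft_force: [-9.3, -3.5, 4.5]
finger_gap: 0.0852
grip_force: 2.5
wrist 2894
front [(-34.0, -77.7), (-30.0, -78.4), (-26.0, -78.3), (-22.0, -75.4), (-18.0, -75.2), (6.0, -56.9), (10.0, -29.2), (14.0, -56.0), (18.0, -56.5), (22.0, -22.8), (26.0, -17.4)]
right [(-80.0, -33.1), (-72.0, -32.7), (-64.0, -31.5), (-56.0, -31.4), (-48.0, -31.5), (-40.0, -31.4), (-32.0, -31.3), (-24.0, -31.4), (-16.0, 7.0), (-8.0, 15.5)]
t 20.02 tcp [ 0.5812 -0.0506  0.0203] yaw -168.18
shift m [ 0.0001 -0.0011 -0.0007] turn deg 0.32 dist 0.001
```

```bash
python3 - <<'E'
from m import *
for nm in("wrist","side","top"):
    p=arm.grab_frame(nm); X,u,v=cloud(p); d=X[:,:2]-[.638,.026]; n=np.c_[c*d[:,0]+s*d[:,1],-s*d[:,0]+c*d[:,1]]*1000
    print(nm)
    for z in range(40,160,6):
        k=(X[:,2]*1000>z)&(X[:,2]*1000<z+6)&(n[:,1]>-15)&(n[:,1]<34)&(n[:,0]>-75)&(n[:,0]<70)
        if k.sum()>15: print(z,k.sum(),"x",np.percentile(n[k,0],[1,5,50,99]).round(1),"y",np.percentile(n[k,1],[1,50,95,99]).round(1))
print(arm.read_state()["torque"],arm.read_state()["ft_force"])
E
```

```text
wrist
40 1214 x [-74.6 -73.3 -59.2   7.7] y [ 8.  29.4 33.3 33.8]
46 190 x [-56.4 -56.  -15.9   0.6] y [ 7.1 16.3 20.1 20.9]
52 975 x [-28.1 -27.1 -19.6  -8.6] y [ 6.6 16.2 23.1 25.8]
76 115 x [-75.  -74.9 -43.9 -40. ] y [-15.   -2.6  -0.3   0.5]
82 590 x [-74.9 -74.7 -65.3 -43.6] y [-14.9 -13.   -2.8  -1.2]
88 1659 x [-74.1 -72.2 -63.1 -56.9] y [-14.4  -9.3  -3.6  -2.2]
94 267 x [-62.9 -62.3 -61.2 -58.2] y [-13.3  -9.5  -5.7  -5.1]
100 124 x [-74.8 -74.6 -72.5 -69.4] y [-15.  -14.6 -13.9 -13.7]
side
40 142 x [-69.5 -55.    8.1  69.2] y [-13.9  27.7  32.9  33.6]
46 142 x [-55.2 -53.9   1.7  64. ] y [-14.7  27.2  31.4  32.6]
52 324 x [-54.7 -51.3  -1.9  56.2] y [-14.6  12.1  29.6  31.8]
82 24 x [-74.6 -73.5 -60.3  43.7] y [-12.1   0.9   3.4   5. ]
88 33 x [-74.4 -73.1 -62.2  44.5] y [-12.4  -1.3  12.4  15.4]
94 19 x [-60.6 -60.2  -3.4  13.4] y [-7.6 13.2 17.7 18. ]
106 35 x [-73.9 -72.4 -49.   52.8] y [-6.1 27.4 30.4 31.1]
112 117 x [-74.4 -67.7 -17.8  55.3] y [-9.2 28.3 31.4 32.4]
118 365 x [-69.8 -53.9 -13.9  55.6] y [-14.4  13.3  30.3  31.1]
124 104 x [-71.  -66.1  -9.1  47.5] y [-9.6 12.6 24.3 27.5]
130 52 x [-74.2 -73.1 -11.3  67.3] y [-14.    7.7  16.3  20.3]
136 46 x [-73.7 -71.1 -11.1  66.5] y [-12.3  11.5  23.4  26.1]
142 31 x [-12.  -11.8   2.3  67.4] y [ 1.9 14.4 26.1 26.6]
148 34 x [-12.   -9.8  11.   68. ] y [ 9.3 14.1 26.  26.9]
154 26 x [-10.8  -8.6  48.8  69.2] y [12.8 23.2 26.2 27.4]
top
[-0.20630952  1.04701632  0.52196116] [-9.38235896 -3.02525972  5.59767822]
```

```bash
python3 -m jog '[0.085,0.008,0,0,0, 0.085,0.025,0.0,0,0, 0.085,0.025,-0.02,0,0, 0.085,0.03,-0.05,0,0, 0.085,0.05,-0.05,-0.04,0, 0.085,0.05,-0.05,-0.06,0]'; python3 - <<'E'
from m import *
meas()
for nm in("side","top"):
    p=arm.grab_frame(nm); X,u,v=cloud(p); d=X[:,:2]-[.638,.026]; n=np.c_[c*d[:,0]+s*d[:,1],-s*d[:,0]+c*d[:,1]]*1000
    for lab,lo,hi in(("die",.0485,.06),("plate",.117,.130)):
        k=(X[:,2]>lo)&(X[:,2]<hi)&(abs(n[:,1])<34)&(abs(n[:,0])<64); m=n[k]; print(nm,lab,k.sum(),"z",np.median(X[k,2]) if k.any() else 0)
        o=[]
        for a in range(-30,31,4):
            q=m[(m[:,1]>=a)&(m[:,1]<a+4)][:,0]
            if len(q)>4: o.append((a+2,float(q.min().round(1)),float(q.max().round(1))))
        print("  x min,max by y",o)
        o=[float(m[(m[:,0]>=a)&(m[:,0]<a+10)][:,1].max().round(1)) for a in range(-50,50,10) if ((m[:,0]>=a)&(m[:,0]<a+10)).any()]; print("  ymax by x",o)
E
```

```text
time: 20.67
eef_pos: [0.5445, -0.1109, 0.079]
tcp_rot: [0.313, -3.12, -0.005]
ft_force: [-0.5, -0.2, 1.2]
finger_gap: 0.0848
grip_force: 0.0
wrist 901
front [(-6.0, -56.2), (-2.0, -56.7), (2.0, -56.6), (6.0, -56.6), (10.0, -56.4), (14.0, 9.6), (18.0, 0.5), (22.0, 1.8), (26.0, 8.1)]
right [(-56.0, -7.6), (0.0, 18.3), (8.0, 15.5), (16.0, -1.4), (24.0, -3.1)]
side die 556 z 0.0535849616149661
  x min,max by y [(-28, -53.9, 56.6), (-24, -55.2, 53.6), (-20, -54.2, 57.2), (-16, -52.2, 55.4), (-12, -53.8, 56.7), (-8, -54.9, 57.8), (-4, -54.3, 52.9), (0, -54.9, 57.0), (4, -53.8, 52.7), (8, -55.1, 56.6), (12, -54.2, 55.1), (16, -52.5, 56.9), (20, -54.2, 58.1), (24, -54.7, 55.0), (28, -54.5, 57.5), (32, -54.6, 52.2)]
  ymax by x [33.0, 32.9, 32.1, 31.7, 31.7, 33.5, 32.6, 32.6, 31.8, 31.5]
side plate 550 z 0.12137673028883916
  x min,max by y [(-28, -53.5, 43.0), (-24, -54.9, 53.9), (-20, -53.2, 55.0), (-16, -54.5, 55.9), (-12, -53.1, 57.2), (-8, -53.8, 49.2), (-4, -55.5, 56.3), (0, -52.0, 51.4), (4, -53.6, 55.6), (8, -53.8, 56.5), (12, -55.2, 55.3), (16, -54.1, 55.2), (20, -48.5, 51.5), (24, -55.3, 56.1), (28, -53.9, 56.4), (32, -54.2, 55.3)]
  ymax by x [30.6, 32.5, 30.6, 30.5, 33.8, 32.0, 29.7, 31.5, 31.6, 32.1]
top die 86 z 0.055121195015591436
  x min,max by y [(-28, -54.5, -42.3), (-24, -53.3, -43.3), (-20, -53.7, -44.7), (-8, -54.6, -45.2), (-4, -54.5, -45.6), (0, -55.1, -47.1), (4, -54.3, -45.9), (12, -55.6, -44.7), (16, -54.6, -46.1), (20, -53.5, -43.8), (28, -54.2, -45.7)]
  ymax by x [32.1, -31.0]
top plate 2 z 0.12400402054266596
  x min,max by y []
  ymax by x []
```

```bash
python3 - <<'E'
from m import *
go((.525,-.111,.34,None),(*N(-.0886,.115,0)[:2],.34,183.5))
print(N(-.0886,.115,0))
for nm in("side","top"):
    p=arm.grab_frame(nm); r=arm.cut_out(p,"lever_ball"); t=arm.tip_of(p,"lever_ball")
    if t: u,v=np.array(t[0]["location"])*[640,480]; print(nm,t[0]["conf"],onplane(p,u,v,.285),onplane(p,u,v,.275))
    X,_,_=cloud(p); b=X[(X[:,2]>.255)&(X[:,2]<.32)&(abs(X[:,0]-.545)<.035)&(abs(X[:,1]-.135)<.035)]
    if len(b)>10: # sphere fit
        A=np.c_[2*b,np.ones(len(b))]; f=np.linalg.lstsq(A,(b**2).sum(1),rcond=None)[0]; print(len(b),b.max(0),"sphere",f[:3],np.sqrt(f[3]+f[:3]@f[:3]))
E
```

```text
t 20.82 tcp [ 0.5491 -0.1108  0.0824] yaw -168.43
shift m [ 0.0224  0.0039 -0.2577] turn deg 0 dist 0.259
shift m [-0.0442  0.2418 -0.258 ] turn deg 8.07 dist 0.356
(np.float64(0.542544674813314), np.float64(0.13537660121572637), 0.042)
side 0.56 [0.53585793 0.14277812 0.285     ] [0.54202569 0.12728965 0.275     ]
247 [0.57976737 0.1536079  0.2923255 ] sphere [0.54528828 0.12661167 0.26953351] 0.025997455121042398
top 0.88 [0.53434294 0.12984627 0.285     ] [0.53614492 0.13151829 0.275     ]
40 [0.57942041 0.12720141 0.27333127] sphere [0.57077767 0.11792435 0.26494025] 0.007638178994840938
```

```bash
python3 -m jog '[0,0.022,0.004,-0.04,0, 0,0.022,0.004,-0.08,0, 0,0.022,0.004,-0.12,0, 0,0.022,0.004,-0.16,0, 0,0.022,0.004,-0.2,0, 0,0.022,0.004,-0.24,0, 0,0.022,0.004,-0.258,0, 0,0.005,0.04,-0.258,4, 0,-0.005,0.08,-0.258,8, 0,-0.015,0.12,-0.258,8, 0,-0.02,0.16,-0.258,8, 0,-0.03,0.2,-0.258,8, 0,-0.038,0.241,-0.258,8, 0,-0.038,0.241,-0.258,8, 0,-0.038,0.241,-0.258,8]'; python3 - <<'E'
from m import *
t=np.array([N((50-160*np.cos(f))/1000,.115,0)[:2]+((205+160*np.sin(f)+17)/1000,None) for f in np.radians([26,10,-5,-20,-32,-40])],dtype=object)
go(*[tuple(r) for r in t])
E
```

```text
time: 22.37
eef_pos: [0.5353, 0.1364, 0.338]
tcp_rot: [0.108, -3.138, 0.0]
ft_force: [-0.1, -0.6, -0.4]
finger_gap: -0.0002
grip_force: 0.0
t 22.37 tcp [0.5353 0.1364 0.338 ] yaw -176.05
shift m [-0.002  -0.0014  0.0459] turn deg 0 dist 0.046
shift m [ 0.0117 -0.0013  0.0882] turn deg 0 dist 0.089
shift m [ 0.0134 -0.0013  0.13  ] turn deg 0 dist 0.131
shift m [ 0.0043 -0.0013  0.1707] turn deg 0 dist 0.171
shift m [-0.0104 -0.0015  0.2008] turn deg 0 dist 0.201
shift m [-0.0235 -0.0016  0.2188] turn deg 0 dist 0.22
```

Push along the arc, first partway.

```bash
python3 -m jog '[0,-0.002,-0.001,0.02,0, 0,-0.002,-0.001,0.036,0, 0,-0.001,-0.001,0.044,0, 0,0.002,-0.001,0.052,0, 0,0.004,-0.001,0.06,0, 0,0.007,-0.001,0.068,0, 0,0.009,-0.001,0.076,0, 0,0.011,-0.001,0.084,0, 0,0.012,-0.001,0.092,0, 0,0.0125,-0.001,0.1,0, 0,0.013,-0.001,0.108,0, 0,0.013,-0.001,0.114,0]'; python3 - <<'E'
from m import *
t=[N((50-160*np.cos(f))/1000,.115,0)[:2]+((205+160*np.sin(f)+17)/1000,None) for f in np.radians([-5,-20,-32,-40])]
go(*t)
p=arm.grab_frame("side"); X,_,_=cloud(p); d=X[:,:2]-[.638,.026]; n=np.c_[c*d[:,0]+s*d[:,1],-s*d[:,0]+c*d[:,1]]*1000
k=(abs(n[:,0])<50)&(n[:,1]>15)&(n[:,1]<29)&(X[:,2]>.07)&(X[:,2]<.15);print("plate z hist",np.histogram(X[k,2],np.arange(.07,.151,.008))[0])
E
```

```text
time: 23.37
eef_pos: [0.5228, 0.1322, 0.2236]
tcp_rot: [0.1, -3.139, -0.0]
ft_force: [-2.1, -0.3, 2.3]
finger_gap: 0.0
grip_force: 1.1
t 23.37 tcp [0.5228 0.1322 0.2236] yaw -176.35
shift m [0.0009 0.0019 0.0156] turn deg 0 dist 0.016
shift m [-0.0082  0.0019  0.0563] turn deg 0 dist 0.057
shift m [-0.0228  0.0019  0.0864] turn deg 0 dist 0.089
shift m [-0.036   0.0018  0.1044] turn deg 0 dist 0.11
plate z hist [  2   7  15  49 138  14   3   3   4   5]
```

```bash
python3 -m jog '[0,0.001,0.002,0.008,0, 0,0.001,0.002,0.016,0, 0,0,0.002,0.024,0, 0,-0.002,0.002,0.032,0, 0,-0.004,0.002,0.04,0, 0,-0.006,0.002,0.046,0, 0,-0.006,0.002,0.046,0]'; python3 -m jog '[0,-0.003,0,0.008,0, 0,-0.006,0,0.015,0, 0,-0.009,0,0.022,0, 0,-0.012,0,0.029,0, 0,-0.016,0,0.036,0, 0,-0.02,0,0.043,0, 0,-0.024,0,0.05,0, 0,-0.027,0,0.055,0, 0,-0.028,0,0.058,0, 0,-0.028,0,0.058,0]'; python3 - <<'E'
from m import *
t=[N((50-160*np.cos(f))/1000,.115,0)[:2]+((205+160*np.sin(f)+17)/1000,None) for f in np.radians([-36,-40])]
go(*t)
p=arm.grab_frame("side"); X,_,_=cloud(p); d=X[:,:2]-[.638,.026]; n=np.c_[c*d[:,0]+s*d[:,1],-s*d[:,0]+c*d[:,1]]*1000
k=(abs(n[:,0])<50)&(n[:,1]>10)&(n[:,1]<29)&(X[:,2]>.05)&(X[:,2]<.13);print("plate z hist",np.histogram(X[k,2],np.arange(.05,.131,.008))[0])
E
```

```text
time: 24.0
eef_pos: [0.5289, 0.1346, 0.1771]
tcp_rot: [0.099, -3.138, -0.001]
ft_force: [0.8, -0.7, -0.5]
finger_gap: -0.0005
grip_force: 0.0
time: 24.83
eef_pos: [0.558, 0.1362, 0.1202]
tcp_rot: [-0.1, 3.139, 0.0]
ft_force: [1.5, 0.4, -0.3]
finger_gap: -0.0002
grip_force: 0.0
t 24.83 tcp [0.558  0.1362 0.1202] yaw -176.37
shift m [ 0.0063  0.0001 -0.0078] turn deg 0 dist 0.01
shift m [-0.0006  0.0001  0.001 ] turn deg 0 dist 0.001
plate z hist [75  4 21 76  9  0  9 11 17 16]
```

```bash
python3 - <<'E'
from m import *
for nm in("side","wrist"):
    p=arm.grab_frame(nm); X,_,_=cloud(p); d=X[:,:2]-[.638,.026]; n=np.c_[c*d[:,0]+s*d[:,1],-s*d[:,0]+c*d[:,1]]*1000
    k=(abs(n[:,0])<50)&(n[:,1]>10)&(n[:,1]<29)&(X[:,2]>.07)&(X[:,2]<.09)
    if k.sum()>5: print(nm,"plate",np.median(X[k,2]),k.sum())
    t=arm.tip_of(p,"lever_ball")
    for q in t[:1]:
        u,v=np.array(q["location"])*[640,480]; z=p["z_map"][int(v),int(u)]; Y=W(p,np.array(u),np.array(v),z); d=Y[:2]-[.638,.026]; print(nm,"ball",q["conf"],Y.round(4),"nest",(c*d[0]+s*d[1]).round(4),(-s*d[0]+c*d[1]).round(4))
    k=(n[:,1]>95)&(n[:,1]<135)&(n[:,0]>-130)&(n[:,0]<10)&(X[:,2]>.06)&(X[:,2]<.2); b=np.c_[n[k],X[k,2]*1000]
    for z in range(60,200,10):
        q=b[(b[:,2]>=z)&(b[:,2]<z+10)]
        if len(q)>5: print(z,len(q),"x",q[:,0].min().round(),q[:,0].max().round(),"y",q[:,1].min().round(),q[:,1].max().round())
E
```

```text
side plate 0.07659319805536967 100
side ball 0.81 [0.5589 0.1448 0.1153] nest -0.0717 0.1234
90 19 x -87.0 -61.0 y 118.0 131.0
100 59 x -88.0 -55.0 y 110.0 134.0
110 79 x -86.0 -50.0 y 107.0 131.0
120 53 x -83.0 -33.0 y 97.0 127.0
130 47 x -83.0 -30.0 y 97.0 131.0
140 39 x -83.0 -61.0 y 110.0 130.0
150 17 x -83.0 -66.0 y 109.0 130.0
160 19 x -85.0 -67.0 y 102.0 129.0
170 19 x -85.0 -77.0 y 96.0 133.0
180 31 x -89.0 -70.0 y 102.0 133.0
190 33 x -90.0 -70.0 y 101.0 134.0
wrist plate 0.07614631786662263 2495
wrist ball 0.75 [0.5474 0.1347 0.1269] nest -0.0838 0.114
90 36 x -89.0 -83.0 y 102.0 127.0
100 769 x -89.0 -68.0 y 98.0 131.0
110 1169 x -88.0 -69.0 y 100.0 130.0
120 252 x -85.0 -79.0 y 102.0 127.0
130 744 x -85.0 -79.0 y 101.0 129.0
140 928 x -85.0 -79.0 y 101.0 129.0
150 1118 x -85.0 -61.0 y 100.0 130.0
160 2148 x -87.0 -61.0 y 95.0 135.0
170 2170 x -87.0 -61.0 y 95.0 135.0
180 1420 x -91.0 -72.0 y 98.0 131.0
190 3927 x -91.0 -79.0 y 95.0 135.0
```

```bash
python3 -m jog '[0,-0.001,0,0.002,0, 0,-0.001,0,0.004,0, 0,-0.001,0,0.006,0, 0,-0.001,0,0.006,0]'; python3 -m jog '[0,-0.001,0,-0.006,0, 0,-0.001,0,-0.03,0, 0,0.01,0,-0.07,0, 0,0.03,0,-0.11,0, 0,0.05,0,-0.15,0, 0,0.05,0,-0.2,0, 0,0.05,0,-0.22,0, 0,0.05,0,-0.22,0]'; python3 - <<'E'
from m import *
for nm in("side","top"):
    p=arm.grab_frame(nm); X,_,_=cloud(p); d=X[:,:2]-[.638,.026]; n=np.c_[c*d[:,0]+s*d[:,1],-s*d[:,0]+c*d[:,1]]*1000
    for lab,lo,hi in(("plate",.07,.084),("die",.049,.059)):
        k=(abs(n[:,0])<64)&(n[:,1]>-30)&(n[:,1]<36)&(X[:,2]>lo)&(X[:,2]<hi)
        if k.sum()>5: print(nm,lab,np.median(X[k,2]),k.sum(),np.percentile(n[k],[1,99],axis=0).round(1).tolist())
meas()
E
```

```text
time: 25.42
eef_pos: [0.5582, 0.1364, 0.1185]
tcp_rot: [-0.101, 3.138, -0.0]
ft_force: [-6.4, -0.6, 23.1]
finger_gap: 0.0001
grip_force: 11.2
time: 26.08
eef_pos: [0.5117, 0.1335, 0.3428]
tcp_rot: [-0.1, 3.123, 0.0]
ft_force: [0.7, 0.5, 0.9]
finger_gap: -0.0002
grip_force: 0.0
side plate 0.07613301691841903 496 [[-54.2, -27.6], [55.8, 32.0]]
side die 0.05354361605533496 186 [[-55.1, -27.0], [56.1, 32.1]]
top plate 0.0776410722018687 49 [[-54.6, -29.3], [-44.2, 26.1]]
top die 0.05386876714837971 28 [[-59.1, -26.3], [-42.3, 35.3]]
wrist 354
front [(-26.0, -56.4), (-22.0, -56.0), (-18.0, -56.4), (-14.0, -55.8), (-10.0, -56.0), (-6.0, -55.8), (-2.0, -55.8), (2.0, -56.0), (6.0, -56.2), (10.0, -56.2), (14.0, -56.1), (18.0, -56.4), (22.0, -55.7), (26.0, -56.7)]
right [(-56.0, -29.9), (-48.0, -25.5), (-40.0, 27.9), (-32.0, 28.3), (-24.0, 28.1), (-16.0, 27.6), (-8.0, 28.4), (0.0, 28.2), (8.0, 27.6), (16.0, 28.5), (24.0, 28.1), (32.0, 27.7), (40.0, 27.5), (48.0, 28.1)]
```

Lever hit its end stop (23 N), the head is closed over an aligned die, and the robot is clear.

```bash
python3 -c "
from workcell import arm
print(arm.close_job())"
```

```text
the job is handed in; nothing more can be done
None
```

I handed the job in at about 26 s; no verdict came back. By my measurements the die sits flush and square in the press (within about 1 mm), the lever is at its bottom stop with the pins in the holes, and the arm is clear.

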